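# Set the current and hold a gate-hinge leaf lined up for tacking

## Task

First turn the pointer knob on the black control box to the one long, broad mark on its scale and let go of it, so the tacking current is set. Then pick up the loose hinge leaf and bring its knuckle midway into the gap between the two knuckles on the jamb block, nested in the vee seat there, upright and with its plate pointing straight away from the block, so that all three knuckle holes line up. Finish while still holding the leaf there in the gripper, clear of the knuckle above and the one below; leave the canister, the T-handled pin and the wire brush where they are.

Things in the scene. Friction and masses are not known exactly. Their poses are not given: they have to be found in the camera images.
- current_knob (a joint): Grey plastic knob on top of the control box; value in rad, 0 to 2.8, growing as the knob turns clockwise seen from above. Its pointer is on the long mark at 1.68; ticks every 0.28 rad from 0. Light friction (0.04 N m), no spring: it stays where it is left.
- knob_grip (a point): Point on the knob's vertical axis inside its upright grip bar, 25 mm above the knob's underside, 82 mm above the table. The bar is 46 mm long, 14 mm wide; it spans heights 62 to 94 mm, on a disc 48 mm across. This frame turns with the knob: its x axis runs along the bar towards the end with the white pointer line, z up.
- mark (a point): Centre of the long broad white mark (20 x 4 mm) on the box's scale, 42 mm out from the knob's axis, on the box top 55 mm above the table. All other ticks are thin, 8 mm long.
- control_box: Fixed black box, 130 x 130 x 55 mm, with two low rails (to 65 mm high) along two opposite edges; origin at the centre of its underside, knob in the middle of its top, z up.
- leaf: Loose dark-steel hinge leaf, 0.25 to 0.45 kg, standing upright, T-shaped from above. Along its x: knuckle (upright tube) centred on x = 0; short web; 8 mm thick plate in the xz plane, x = 20 to 82 mm, 90 mm tall; cross plate x = 82 to 90 mm, 50 mm wide, 90 mm tall. Centre of mass near x = 53 mm; pinch the plate there from above. Origin on the bore axis at underside level, z up.
- leaf_bore (a point): Middle of the leaf's knuckle and bore: on the bore axis, 45 mm above the leaf's underside. The knuckle is 28 mm outside with a 15 mm bore, 36 mm tall (27 to 63 mm above the underside). Axes as leaf.
- jamb: Fixed grey jamb block, 60 mm wide, 135 mm high, 45 mm deep, its face 21 mm behind the hinge axis (on the -x side); base plate 12 mm thick, 90 mm wide, ending under the hinge axis. Two dark-steel knuckles (28 mm outside, 15 mm bore) stand out from it at heights 25 to 55 and 105 to 130 mm. Origin on the hinge axis at table level; x straight away from the block, z up.
- jamb_axis (a point): On the hinge axis midway in the 50 mm gap between the jamb's knuckles, 80 mm above the table; axes as jamb. The leaf's bore middle belongs here, leaf x along this x; the leaf enters from +x moving to -x. A rigid 90 degree upright vee seat (heights 58 to 102 mm, open to +x) stops the leaf's knuckle there: touching both faces, the bores line up.
- canister: Bystander: upright stainless canister, 93 mm across, 131 mm tall; origin at the centre of its underside.
- hinge_pin: Bystander: steel pin lying flat, 12 mm thick, 120 mm long along its x axis, with a 50 mm cross handle along y at its -x end; origin under its middle.
- wire_brush: Bystander: hand brush lying on the table along its x axis, about 200 mm long; origin on its underside.
Not all that is in view belongs to the job. What is shaped like the leaf but red or turquoise is not meant.

How it is judged:
On the way, in this order (a step that is already met when the one before it is completed fails the run):
1. the knob's pointer stands on the long mark, the knob let go, the leaf not yet moved (value of joint current_knob between 1.56 and 1.8 rad and contact force between the fingers and control_box below 0.1 N and distance of leaf from where it was at the start of the episode below 0.03 m), for 0.2 s.
2. the leaf is held with its knuckle between the jamb's knuckles and the bores in line (horizontal distance between leaf_bore and jamb_axis below 0.003 m and z of leaf_bore in the frame of jamb_axis between -0.005 and 0.005 m and angle between leaf's own z axis and vertical below 0.09 rad and angle between the x axis of leaf and the x axis of jamb, either way round below 0.2 rad and contact force between the fingers and leaf above 1 N), for 0.3 s.
At the end, for the whole second after the job is handed in: Knob within 0.12 rad of the mark; leaf gripped, still (under 20 mm/s), its bore middle within 3 mm horizontally and 5 mm in height of the middle of the jamb's gap, upright within 0.09 rad, its plate within 0.2 rad of straight out from the jamb: only the gripper carries it (all of step 2 and value of joint current_knob between 1.56 and 1.8 rad and linear speed of leaf below 0.02 m/s); the arm keeps its last pose, push and grip.
It fails at once if a bystander (canister, pin or brush) is shifted by more than 30 mm (distance of any of canister, hinge_pin, wire_brush from where it was at the start of the episode above 0.03 m).
It also fails if it takes over 51 s, if anything falls off the work surface, if the arm or the gripper's body presses on something with over 40 N, if the wrist force passes 120 N, or if a joint passes its speed limit or range.

## Robot

A 7-joint arm with a two-finger parallel gripper is mounted at the origin on the work surface. World frame = base frame: x ahead of the robot, y to its left, z up, the work surface at z = 0. Lengths are in m, angles in rad, forces in N, time in s.
With the tool pointing down it reaches from about 0.4 to 0.875 m from the base axis. Payload 19.3 kg.
Tool frame: the origin (TCP) lies at the very end of the fingers, on their centre line; the grasp point (between the pads) lies 19 mm behind it; z points along the fingers, y is the line along which they close (so a half turn about z gives the same grasp; the last joint's range is limited). The gripper opens to 85 mm and grips with 20 to 120 N. Pads are 22 mm wide; open, the fingers measure 114 mm over their backs; the gripper's body (76 mm by 85 mm) begins 54 mm behind the grasp point. The pads swing forward as they close: fully open they stand 13 mm farther back than shut.
Start: joints at [1.224, 0.521, -0.036, 1.599, 0.021, 1.021, -0.113], TCP at [0.171, -0.601, 0.231] pointing down, gripper open.
Joint ranges: [-2.91, 2.91], [-0.3, 2.13], [-1.5, 1.42], [0.17, 2.43], [-1.26, 4.41], [0.16, 1.93], [-2.52, 2.52]. Speed limits (rad/s): [1.89, 1.89, 2.39, 2.39, 3.01, 3.01, 3.01].

## Interface

Orientations are given as a unit quaternion [w, x, y, z].
In Python, from bench import ctrl, jaws, kin, viewer gives the robot as it stands. The module is installed in compiled form; this text tells all that it offers. Calls block until the motion is done:
- ctrl.move_pose(position, orientation): joint-space move of the TCP to a pose.
- ctrl.movel(position, v=0.15, orientation=None): straight line of the TCP; orientation=None keeps the orientation; v is the mean speed in m/s.
- ctrl.set_joints(angles): joint-space move.
- jaws.command_gripper(opening, force=None): finger opening in m; force is the grip in N (None keeps the last); returns when the fingers have stopped.
- ctrl.wait(seconds).
- kin.ik(position, orientation): joint angles nearest the present ones, or None.
- ctrl.get_state(): the state.
- viewer.grab_frame(name): name is "scene" or "top"; returns (picture, depth): 420x560x3 uint8, red, green, blue; 420x560 float32, m along the optical axis (not along the pixel's ray), 0 where there is no reading.
- viewer.camera_model(name): a dict with "intrinsics" (3x3 intrinsics, pixels), "rvec" (rotation vector, rad) and "tvec" (3), from world to camera coordinates, as OpenCV has them. Camera axes: x right, y down, z forward; pixel columns grow to the right and rows downward; lengths in m; the calibration is good to about 2 mm. A picture is of the moment at which its call begins. camera_model takes no time and is no camera call.
A pose or a line that the arm cannot do raises ctrl.Unreachable and nothing moves.
- ctrl.sign_off(): hands the job in; it is judged then, once.
The state is a dict: "time_s": time; "q": joint angles; "qd": joint speeds; "effort": joint torques, N m; "eef_pos": TCP position; "orientation": TCP orientation; "ft_force": force on the tool from outside, world axes, zero at the start; "torque": the same for the moment, N m; "opening": finger opening in m; "finger_force": force on a finger pad.
Only numpy, scipy, OpenCV 4.12 (cv2) and the standard library are available. Lean on these libraries where they do the work, as an engineer would, in place of code of your own. Each camera call takes 0.05 s, during which the arm holds its last target. There are 200 camera calls.

## Working session

There is one attempt and no reset: what is moved stays moved. The work goes in short steps, each a Python script; the robot and the scene stay as the last script left them, time stands still between calls to the robot, and variables do not carry over. Pictures are saved under pics/ and viewed, at most 10 in all, crops included, and the job is handed in when it is done.

```bash
mkdir -p pics; cat > h.py <<'E'
import numpy as np, cv2
from bench import ctrl, jaws, kin, viewer
def cam(n):
    m=viewer.camera_model(n); R=cv2.Rodrigues(np.array(m["rvec"],float))[0]
    return np.array(m["intrinsics"],float),R,np.array(m["tvec"],float).ravel()
def plane(n,uv,z):
    K,R,t=cam(n); uv=np.atleast_2d(uv).astype(float)
    d=(np.linalg.inv(K)@np.c_[uv,np.ones(len(uv))].T).T@R
    c=-R.T@t; return c+d*((z-c[2])/d[:,2])[:,None]
def cloud(n,dep):
    K,R,t=cam(n); v,u=np.indices(dep.shape)
    p=np.stack([(u-K[0,2])/K[0,0]*dep,(v-K[1,2])/K[1,1]*dep,dep],-1)
    return (p-t)@R
def proj(n,P):
    K,R,t=cam(n); p=(np.atleast_2d(P)@R.T+t)@K.T; return p[:,:2]/p[:,2:]
def down(yaw):  # tool z down, tool y (closing) at angle yaw+90 => tool x at yaw
    c,s=np.cos(yaw/2),np.sin(yaw/2); return [0,c,s,0]
E
python3 - <<'E'
from h import *
for n in("scene","top"):
    p,d=viewer.grab_frame(n); np.savez(n+"0.npz",p=p,d=d); cv2.imwrite(f"pics/{n}0.png",p[:,:,::-1])
    K,R,t=cam(n); print(n,(-R.T@t).round(3),K[0,0],R[2].round(2),R[0].round(2))
s=ctrl.get_state(); print(s)
E
```

```text
scene [ 1.031 -0.462  1.037] 445.32598122303864 [-0.41  0.4  -0.82] [0.68 0.73 0.01]
top [ 0.515 -0.005  1.047] 425.89295637725286 [ 0.05 -0.   -1.  ] [-0.01 -1.    0.  ]
{'time_s': 0.1, 'q': array([ 1.22377781,  0.52194666, -0.03631263,  1.59990664,  0.02119291,
        1.02108094, -0.11276407]), 'qd': array([-0.00032833, -0.00178645, -0.0007696 , -0.00110915,  0.00098193,
       -0.00080491, -0.00022994]), 'effort': array([ 3.24821121e-03, -9.28496504e+01,  1.98394373e+00, -3.70538449e+01,
        1.81982748e-02,  5.35524421e-03,  8.58973863e-06]), 'eef_pos': array([ 0.17069929, -0.60095376,  0.23080416]), 'orientation': array([-4.68190672e-04,  9.90436082e-01,  1.37971510e-01, -9.86194920e-05]), 'ft_force': array([ 0.10246904,  0.16507808, -0.48992517]), 'torque': array([-0.02490945, -0.03219648,  0.01272128]), 'finger_force': 0.0, 'opening': 0.08530225919951767}
```

View pics/scene0.png

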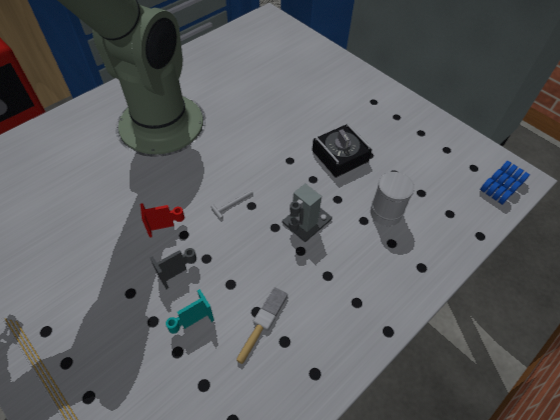

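View pics/top0.png

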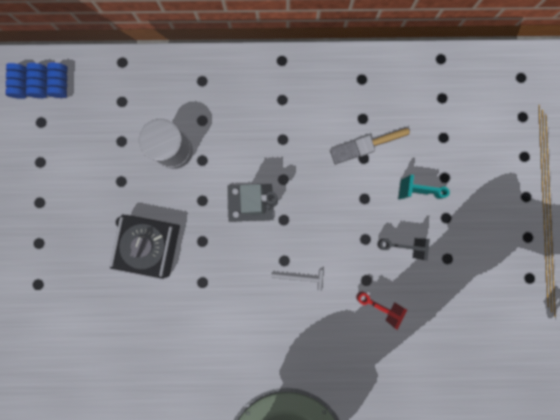

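The scene view shows the arm, box, jamb, canister, pin, brush and three leaf shapes. In the top view the candidates are dark steel at (400,246), red at (382,309) and turquoise at (425,189). I choose the dark one. The knob is at (142,245), and the jamb axis is near (268,199), opening to image right. Next I'll check a close crop.

```bash
python3 - <<'E'
from h import *
z=np.load("top0.npz"); p=z["p"][:,:,::-1]; 
a=cv2.resize(p[208:283,105:185],None,fx=5,fy=5,interpolation=cv2.INTER_CUBIC)
b=cv2.resize(p[220:270,370:440],None,fx=5,fy=5,interpolation=cv2.INTER_CUBIC)
c=cv2.resize(p[175:230,220:290],None,fx=5,fy=5,interpolation=cv2.INTER_CUBIC)
im=np.zeros((530,760,3),np.uint8); im[:375,:400]=a; im[:250,405:755]=b; im[252:527,405:755]=c
im=np.clip(im.astype(float)*1.5,0,255).astype(np.uint8)
cv2.imwrite("pics/crop.png",im)
C=cloud("top",z["d"])
for n,(u,v) in dict(knob=(142,245),box=(128,225),leafplate=(402,246),cross=(421,247),kn=(384,244),jtop=(250,197),jkn=(266,199),table=(300,150),can=(160,140)).items(): print(n,C[v,u].round(4))
E
```

```text
knob [0.4931 0.3212 0.0767]
box [0.5394 0.3617 0.0541]
leafplate [ 0.4849 -0.2669  0.0859]
cross [ 0.4824 -0.3081  0.0908]
kn [ 4.876e-01 -2.462e-01  3.000e-04]
jtop [0.5949 0.0706 0.1349]
jkn [0.5906 0.0365 0.1297]
table [ 0.7222 -0.0429  0.0009]
can [0.7212 0.2653 0.132 ]
```

View pics/crop.png

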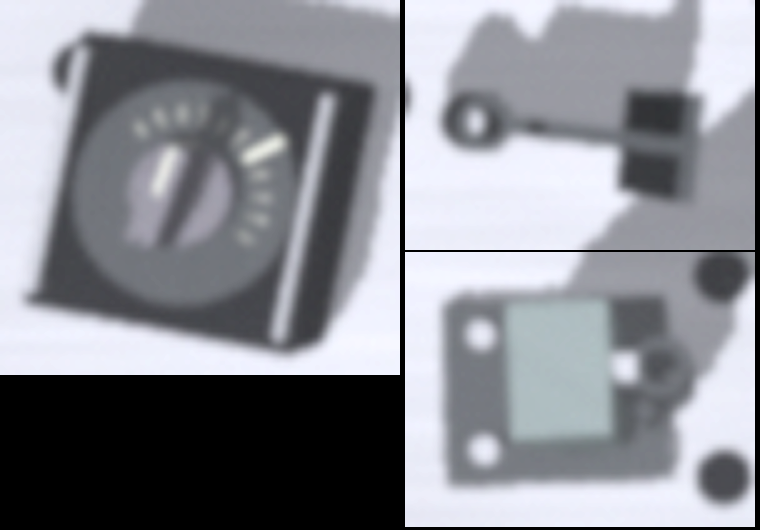

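The crop shows the leaf as dark steel, with the knuckle ring at top-view px (384,244) and the cross plate at (421,248), so the choice stands. The knob's pointer line is near px (138,242) and the long mark near (158,238). The jamb knuckle is near (271,199).

```bash
cat > meas.py <<'E'
from h import *
def pca(P):
    m=P.mean(0); w,V=np.linalg.eigh(np.cov((P-m).T)); return m,V[:,1],np.sqrt(w)
def roi(n,C,xy,r,zl,zh):
    return (np.hypot(C[...,0]-xy[0],C[...,1]-xy[1])<r)&(C[...,2]>zl)&(C[...,2]<zh)
E
python3 - <<'E'
from meas import *
for n in("top","scene"):
    z=np.load(n+"0.npz"); p=z["p"]; C=cloud(n,z["d"]); C[z["d"]==0]=9
    g=p.min(2)
    print("==",n)
    # knob bar
    m=roi(n,C,(.493,.318),.035,.087,.1); P=C[m]; 
    if len(P)>5: c,d,w=pca(P[:,:2]); print("bar",len(P),c.round(4),"ang",np.arctan2(d[1],d[0]).round(3),w.round(4),P[:,2].mean().round(4))
    # white on the box
    k=((g>150)&roi(n,C,(.493,.318),.06,.045,.1)).astype(np.uint8)
    N,L,S,ce=cv2.connectedComponentsWithStats(k)
    for i in range(1,N):
        if S[i,4]>5: print(" white",S[i,4],ce[i].round(1),"z",np.median(C[L==i][:,2]).round(3),plane(n,ce[i],.055)[0].round(4),plane(n,ce[i],.094)[0].round(4))
    # box top / rails
    m=roi(n,C,(.493,.318),.1,.048,.07).astype(np.uint8)
    r=cv2.minAreaRect(C[m>0][:,:2].astype(np.float32)); print("box",r)
    # leaf
    m=roi(n,C,(.484,-.27),.075,.078,.1); P=C[m][:,:2]
    print("leaf",len(P)); r=cv2.minAreaRect(P.astype(np.float32)); print(r)
    v,u=np.nonzero(m); print(u.min(),u.max(),v.min(),v.max())
    # jamb
    m=roi(n,C,(.595,.07),.06,.133,.14); P=C[m][:,:2].astype(np.float32); print("jambtop",cv2.minAreaRect(P))
    m=roi(n,C,(.59,.03),.025,.12,.1325); P=C[m][:,:2].astype(np.float32); print("jknuckle",len(P),P.mean(0),cv2.minEnclosingCircle(P))
    for nm,x,rr in(("can",(.72,.265),.07),):
        m=roi(n,C,x,rr,.12,.14);print(nm,cv2.minEnclosingCircle(C[m][:,:2].astype(np.float32)))
# leaf knuckle, dark mask in top
z=np.load("top0.npz");p=z["p"];C=cloud("top",z["d"])
for v in range(236,256): print(' '.join(f"{p[v,u].mean():3.0f}/{C[v,u,2]*1000:3.0f}" for u in range(376,396)))
E
```

```text
== top
bar 152 [0.4913 0.3287] ang 2.779 [0.0045 0.0135] 0.0933
box ((0.4910944998264313, 0.3292919993400574), (0.13011687994003296, 0.1303020864725113), 78.68561553955078)
leaf 212
((0.48356950283050537, -0.289675772190094), (0.07091855257749557, 0.04898437112569809), 80.72270965576172)
396 429 238 259
jambtop ((0.5937243700027466, 0.05473703891038895), (0.07552720606327057, 0.05838174372911453), 89.32254791259766)
jknuckle 128 [0.59392    0.03213299] ((0.5894687175750732, 0.033200979232788086), 0.02195938304066658)
can ((0.7248237729072571, 0.26811426877975464), 0.04705094173550606)
== scene
bar 70 [0.4897 0.3245] ang 2.758 [0.0047 0.0143] 0.0926
box ((0.4886767268180847, 0.3241497874259949), (0.13117972016334534, 0.1329689770936966), 78.69397735595703)
leaf 213
((0.47919759154319763, -0.2934226393699646), (0.0690791979432106, 0.052098195999860764), 82.01933288574219)
149 180 250 275
jambtop ((0.5920802354812622, 0.06545461714267731), (0.045670025050640106, 0.06109815835952759), 89.05631256103516)
jknuckle 131 [0.59255445 0.03018293] ((0.5894069671630859, 0.031704097986221313), 0.0
[... 2586 characters left out ...]
 -1 161/ -2 163/ -1 163/ -0 164/  1 164/ -4 164/ -1 164/ -1
164/ -1 164/ -2 164/  0 164/  2 163/ -0 163/ -1 163/ -4 163/ -1 163/ -1 162/  1 163/ -2 162/ -4 163/  3 164/ -4 163/ -2 164/  1 164/ -0 164/  3 164/  1 165/ -1
164/  1 164/ -0 164/ -1 164/ -1 164/ -3 164/ -4 164/ -2 164/  0 164/ -4 164/  2 163/ -1 165/ -4 164/  2 164/ -2 164/  0 165/ -2 165/ -0 165/  0 164/ -0 165/ -1
165/  0 165/ -0 165/ -3 165/  3 165/  1 165/  0 165/  0 165/ -4 165/  1 165/ -1 165/  2 165/ -2 165/ -3 165/ -3 165/  1 165/ -2 165/ -1 165/ -3 166/ -3 165/ -2
165/  2 165/ -5 165/ -5 165/ -2 165/  2 165/  1 165/  0 165/ -1 165/1047 165/ -1 165/ -3 165/ -2 165/ -2 165/ -3 165/ -1 165/  1 165/  3 165/ -0 165/  2 165/ -3
```

```bash
python3 - <<'E'
from meas import *
for n in("top","scene"):
    z=np.load(n+"0.npz"); p=z["p"]; C=cloud(n,z["d"]); C[z["d"]==0]=9
    g=p.max(2); print("==",n); ctr=np.array([.4911,.3293]) if n=="top" else np.array([.4887,.3241])
    k=((g>105)&roi(n,C,ctr,.055,.04,.06)).astype(np.uint8)
    N,L,S,ce=cv2.connectedComponentsWithStats(k)
    for i in range(1,N):
        if S[i,4]>2:
            q=plane(n,ce[i],.055)[0,:2]-ctr; print(" w",S[i,4],ce[i].round(1),"r",np.hypot(*q).round(4),"ang",np.arctan2(q[1],q[0]).round(3))
    k=(p.astype(int).min(2)>150)&roi(n,C,ctr,.026,.08,.105)
    v,u=np.nonzero(k); 
    if len(u): q=plane(n,np.c_[u,v],.094)[:,:2]-ctr; print("pointer",len(u),q.mean(0).round(4),q.min(0),q.max(0))
    m=roi(n,C,(.59,.03),.03,.115,.1325)&(C[...,1]<.042 if n=="scene" else C[...,1]<.045); P=C[m]
    print("jk",len(P),np.percentile(P,[1,50,99],axis=0).round(4).tolist())
    m=roi(n,C,(.595,.07),.06,.1325,.14)&(C[...,1]>.048); P=C[m][:,:2].astype(np.float32); print("blk",cv2.minAreaRect(P))
    m=roi(n,C,(.487,-.245),.03,.055,.068); P=C[m]; print("leafk",len(P),np.percentile(P,[1,50,99],axis=0).round(4).tolist())
    m=roi(n,C,(.483,-.275),.06,.085,.096); P=C[m][:,:2]; ax=np.array([-np.sin(.15),-np.cos(.15)])
    s=P@ax; b=s>np.percentile(s,99)-.008; a=s<s.max()-.016
    print("cross",b.sum(),P[b].mean(0),"plate",a.sum(),pca(P[a]),"s range",s.min(),s.max())
E
```

```text
== top
 w 33 [157.3 237.4] r 0.0408 ang -1.094
jk 109 [[0.5819, 0.0148, 0.1156], [0.5949, 0.0299, 0.1291], [0.6081, 0.0431, 0.1324]]
blk ((0.5939372777938843, 0.07069187611341476), (0.04326538369059563, 0.058592524379491806), 89.6649169921875)
leafk 107 [[0.4776, -0.2548, 0.0556], [0.4892, -0.2364, 0.0616], [0.503, -0.2214, 0.0656]]
cross 81 [ 0.47845105 -0.32041243] plate 86 (array([ 0.48375272, -0.28139142]), array([0.12940065, 0.99159239]), array([0.00234384, 0.01579859])) s range 0.17910580854145272 0.24988346469919476
== scene
 w 5 [331. 153.] r 0.0492 ang -1.488
 w 11 [338.8 152.9] r 0.037 ang -1.02
jk 113 [[0.5786, 0.0097, 0.1152], [0.5931, 0.0236, 0.1281], [0.606, 0.0406, 0.1319]]
blk ((0.592124879360199, 0.06814863532781601), (0.04027985408902168, 0.06110036373138428), 89.0672607421875)
leafk 108 [[0.4743, -0.2736, 0.0552], [0.4863, -0.2444, 0.0617], [0.5004, -0.2263, 0.0675]]
cross 67 [ 0.47565922 -0.32391864] plate 86 (array([ 0.48038504, -0.2848686 ]), array([0.14395241, 0.98958461]), array([0.00301153, 0.01580097])) s range 0.18399215708423483 0.2532355836260597
```

```bash
python3 - <<'E'
from h import *
k=np.array([.4903,.3266]); a0,a1=-.375,-1.09
for off in(0,np.pi,-np.pi):
    for a in(a0,a1): print(off,a,kin.ik([*k,.2],down(a+off)), kin.ik([*k,.068],down(a+off)) is not None)
E
```

```text
0 -0.375 [-0.95346192  0.52850635  0.38169697  1.74518812 -0.23947991  0.91386024
 -2.41758006] True
0 -1.09 [ 0.08570347  0.8298328  -1.27543177  1.69012355  0.83071041  1.27280767
  2.24973193] True
3.141592653589793 -0.375 [-0.00334399  0.71202843 -1.06204349  1.69411885  0.67551996  1.14948691
 -0.06005927] True
3.141592653589793 -1.09 [-0.00319411  0.71217566 -1.06235367  1.69411189  0.67574071  1.1496388
 -0.7752305 ] True
-3.141592653589793 -0.375 [-0.00334399  0.71202843 -1.06204349  1.69411885  0.67551996  1.14948691
 -0.06005927] True
-3.141592653589793 -1.09 [-0.00319411  0.71217566 -1.06235367  1.69411189  0.67574071  1.1496388
 -0.7752305 ] True
```

```bash
python3 - <<'E'
from h import *
k=np.array([.4903,.3266]); a0,a1=-.375+np.pi,-1.09+np.pi
jaws.command_gripper(.05,30)
ctrl.move_pose([*k,.16],down(a0)); print(ctrl.get_state()["time_s"])
ctrl.movel([*k,.068],v=.12)
s=ctrl.get_state(); print(s["time_s"],s["ft_force"])
jaws.command_gripper(.0,25); s=ctrl.get_state(); print(s["time_s"],s["ft_force"],s["opening"],s["finger_force"])
ctrl.move_pose([*k,.068],down(a1)); s=ctrl.get_state(); print(s["time_s"],s["ft_force"],s["torque"],s["eef_pos"])
jaws.command_gripper(.045); ctrl.wait(.1)
ctrl.movel([*k,.17],v=.2)
ctrl.move_pose([.45,-.05,.25],down(a1)); s=ctrl.get_state(); print(s["time_s"],s["q"])
p,d=viewer.grab_frame("top"); np.savez("top1.npz",p=p,d=d); 
a=cv2.resize(p[200:290,95:195,::-1],None,fx=6,fy=6,interpolation=cv2.INTER_CUBIC)
cv2.imwrite("pics/knob1.png",np.clip(a*1.5,0,255).astype(np.uint8))
E
```

```text
3.975
4.8917 [-0.09429772  0.59650286 -0.2278903 ]
5.3 [ 7.61902045 13.21409688 -4.05102056] 0.013619105079209149 31.422308385372162
5.9833 [ 4.692833   10.50297377 -1.54561078] [ 2.07517252 -0.86749829 -0.11913502] [0.49113751 0.32878748 0.0691001 ]
8.5917 [ 0.85385633  0.39330001 -1.10126069  1.97228744  0.41123391  1.02291531
  0.04397064]
```

View pics/knob1.png

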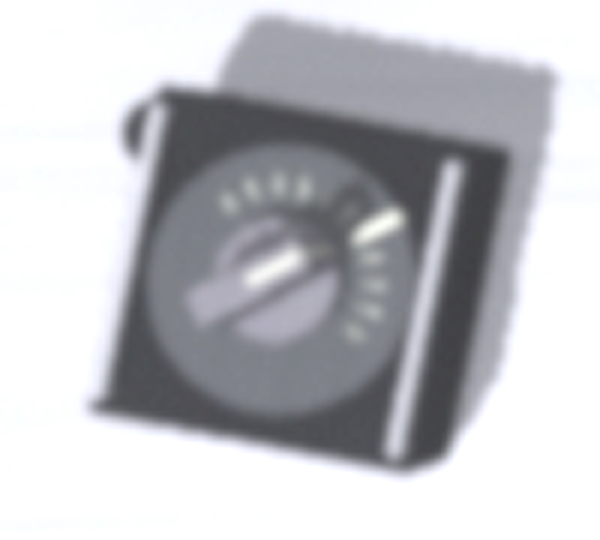

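The knob's pointer line (px ~(141,244)) now points along the long mark at (158,237). I'll check the angle numerically and re-measure the leaf and jamb in the top view. The knob's contact forces showed that view to be the more accurate one.

```bash
python3 - <<'E'
from meas import *
from scipy.optimize import least_squares
z=np.load("top1.npz"); p=z["p"]; C=cloud("top",z["d"]); C[z["d"]==0]=9; c=np.array([.4911,.3293])
P=C[roi("t",C,c,.035,.087,.1)]; m,d,w=pca(P[:,:2]); print("bar",m,np.arctan2(d[1],d[0]))
k=((p.max(2)>105)&roi("t",C,c,.055,.04,.06)); v,u=np.nonzero(k); q=plane("top",np.c_[u,v],.055)[:,:2]
g=q[np.abs(np.arctan2(*(q-c).T[::-1])+1.09)<.14]; mm,dd,w=pca(g); print("mark ang",np.arctan2(*(g.mean(0)-c)[::-1]),"line dir",np.arctan2(dd[1],dd[0]))
def circ(P,r):
    f=lambda x:np.hypot(*(P-x).T)-r
    return least_squares(f,P.mean(0),loss="soft_l1",f_scale=.001)
# outer ring edges by subpixel bore centroid
z0=np.load("top0.npz")
for nm,x,h,T in(("leaf",(.489,-.236),.063,None),("jamb",(.595,.029),.130,None)):
    C0=cloud("top",z0["d"]); m=roi("t",C0,x,.03,h-.005,h+.003).astype(np.uint8)
    if nm=="jamb": m[C0[...,1]>.046]=0
    cs=max(cv2.findContours(m,cv2.RETR_EXTERNAL,cv2.CHAIN_APPROX_NONE)[0],key=len)[:,0]
    E=plane("top",cs,h)[:,:2]; 
    E=E[(E[:,1]>x[1]-.009)] if nm=="leaf" else E[E[:,1]<x[1]+.009]
    r=circ(E,.0137); print(nm,len(E),r.x,"rms",np.sqrt(np.mean(r.fun**2)))
P=C[roi("t",C,(.483,-.275),.07,.085,.096)][:,:2]; print(len(P))
print(cv2.minAreaRect(P.astype(np.float32)))
E
```

```text
bar [0.49127689 0.32881126] 2.052553035684017
mark ang -1.1037615709343724 line dir 2.0856045347314955
leaf 26 [ 0.49014089 -0.23542365] rms 0.001580537516549846
jamb 31 [0.59473379 0.02808548] rms 0.0012519781683749617
189
((0.48203369975090027, -0.2897459864616394), (0.07059169560670853, 0.04810398072004318), 84.0322265625)
```

```bash
cat > pk.py <<'E'
from h import *
L=np.array([.4901,-.2354]); yl=-1.703; J=np.array([.5947,.0281]); yj=-1.58; G=.053
e=lambda y:np.array([np.cos(y),np.sin(y)])
gp=L+G*e(yl)
def tcpJ(off,lat=0,yaw=yj,J=J): return J+(off+G)*e(yj)+lat*np.array([-np.sin(yj),np.cos(yj)])
E
python3 - <<'E'
from pk import *
print(gp,tcpJ(0))
for o in(0,np.pi):
    for P,y in(([*gp,.046],yl),([*gp,.2],yl),([*tcpJ(.06),.15],yj),([*tcpJ(0),.081],yj)):
        q=kin.ik(P,down(y+o)); print(o,None if q is None else q.round(2))
E
```

```text
[ 0.4831136  -0.28793751] [ 0.59421221 -0.02489776]
0 [ 1.23  1.13 -1.32  1.85  1.19  1.23  2.51]
0 [-0.22  0.69  1.02  1.83 -0.69  1.02 -2.19]
0 [ 0.84  1.04 -1.43  1.7   1.05  1.38  2.36]
0 [ 0.72  1.1  -1.35  1.75  1.13  1.29  2.22]
3.141592653589793 [ 0.89  0.77 -0.66  1.87  0.68  0.74 -0.29]
3.141592653589793 [ 1.    0.57 -0.81  1.77  0.48  1.01 -0.13]
3.141592653589793 [ 0.57  0.69 -0.79  1.71  0.58  0.98 -0.45]
3.141592653589793 [ 0.44  0.77 -0.74  1.77  0.67  0.87 -0.62]
```

```bash
python3 - <<'E'
from pk import *
o=np.pi; f=lambda t:(lambda s:print(t,s["time_s"],s["ft_force"].round(2),round(s["opening"],4),round(s["finger_force"],1),s["eef_pos"].round(4)))(ctrl.get_state())
jaws.command_gripper(.06,30)
ctrl.move_pose([*gp,.16],down(yl+o)); f("pre")
ctrl.movel([*gp,.046],v=.1); f("down")
jaws.command_gripper(0,70); f("grip")
ctrl.movel([*gp,.15],v=.12); f("lift")
ctrl.move_pose([*tcpJ(.06),.15],down(yj+o)); f("transit")
ctrl.movel([*tcpJ(.06),.081],v=.1); ctrl.wait(.3); f("stand")
for n in("top","scene"):
    p,d=viewer.grab_frame(n); np.savez(n+"2.npz",p=p,d=d)
    u,v=proj(n,[*tcpJ(-.03),.1])[0].astype(int)
    if n=="top": a=cv2.resize(p[v-45:v+45,u-60:u+60,::-1],None,fx=4,fy=4,interpolation=cv2.INTER_CUBIC); print(u,v)
    else: b=cv2.resize(p[v-45:v+45,u-60:u+60,::-1],None,fx=3,fy=3,interpolation=cv2.INTER_CUBIC)
im=np.zeros((600,490,3),np.uint8); im[:360,:480]=a; im[360:600,:320]=cv2.resize(b,(320,240))
cv2.imwrite("pics/stand.png",np.clip(im*1.5,0,255).astype(np.uint8))
E
```

```text
pre 9.95 [ 0.41 -0.08 -0.1 ] 0.0603 0.0 [ 0.4838 -0.2863  0.1607]
down 11.2417 [-0.11  0.15 -0.28] 0.0599 0.0 [ 0.4834 -0.2881  0.0465]
grip 11.7583 [-0.29 -0.74  2.8 ] 0.0071 68.2 [ 0.4832 -0.288   0.0461]
lift 12.775 [ 0.46  0.36 -4.68] 0.0071 68.0 [ 0.4827 -0.2878  0.1493]
transit 13.6917 [-0.49 -0.95 -3.41] 0.0069 68.0 [ 0.5934 -0.0851  0.1495]
stand 14.8333 [ 0.54 -0.13 -4.21] 0.0072 68.0 [ 0.5938 -0.085   0.0814]
280 198
```

View pics/stand.png

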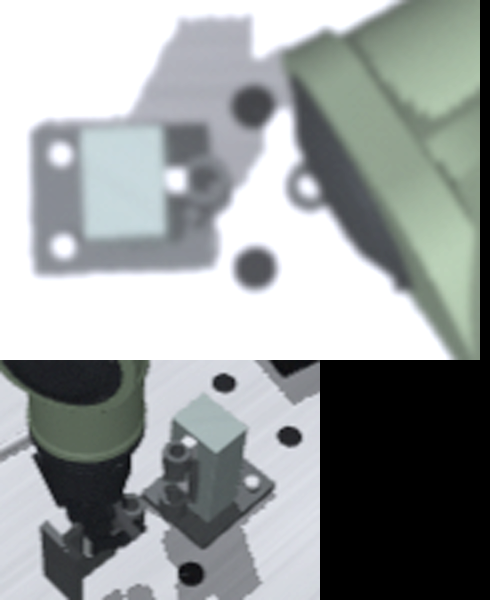

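The leaf is held upright at the standoff. Its knuckle ring is at top px (297,200), facing the jamb knuckle at (272,200). Now I'll measure the two relative to each other.

```bash
cat > rel.py <<'E'
from meas import *
from pk import *
from scipy.optimize import least_squares
def fit(n,C,x,h,side):
    m=roi(n,C,x,.022,h-.006,h+.004)&(side*(C[...,1]-x[1])<.006)
    m=cv2.morphologyEx(m.astype(np.uint8),cv2.MORPH_CLOSE,np.ones((3,3)))
    cs=max(cv2.findContours(m,cv2.RETR_EXTERNAL,cv2.CHAIN_APPROX_NONE)[0],key=len)[:,0]
    E=plane(n,cs,h)[:,:2]; E=E[side*(E[:,1]-x[1])<.004]
    r=least_squares(lambda y:np.hypot(*(E-y).T)-.0135,x,loss="soft_l1",f_scale=.001)
    P=C[m>0]; return r.x.round(4),len(E),np.sqrt(np.mean(r.fun**2)).round(4),np.median(P[:,2]).round(4)
def run(k,off):
    for n,o in(("top",(0,0)),("scene",(-.0024,-.0052))):
        z=np.load(f"{n}{k}.npz"); C=cloud(n,z["d"]); C[z["d"]==0]=9; o=np.array(o)
        print(n,"leaf",fit(n,C,J+off*e(yj)+o,.098,-1),"jamb",fit(n,C,J+o,.130,1))
E
python3 - <<'E'
from rel import *
run(2,.06)
for n in("top","scene"):
    z=np.load(n+"2.npz"); d0=np.load(n+"0.npz"); 
    for uv in((297,199.75),):
        if n=="top": print(plane(n,uv,.098),plane(n,(272,199.75),.13))
z=np.load("scene2.npz"); C=cloud("scene",z["d"]);C[z["d"]==0]=9
u,v=proj("scene",[.594,-.09,.1])[0].astype(int); b=z["p"][v-55:v+40,u-50:u+70,::-1]
cv2.imwrite("pics/sc2.png",np.clip(cv2.resize(b,None,fx=6,fy=6,interpolation=cv2.INTER_CUBIC)*2.,0,255).astype(np.uint8)); print(u,v)
E
```

```text
top leaf (array([ 0.5958, -0.0335]), 30, np.float64(0.0025), np.float64(0.0976)) jamb (array([0.5945, 0.0289]), 40, np.float64(0.0031), np.float64(0.129))
scene leaf (array([ 0.5924, -0.0376]), 25, np.float64(0.0036), np.float64(0.0961)) jamb (array([0.5936, 0.0239]), 27, np.float64(0.0037), np.float64(0.1291))
[[ 0.5908325  -0.03132091  0.098     ]] [[0.58883882 0.0235561  0.13      ]]
261 237
```

View pics/sc2.png

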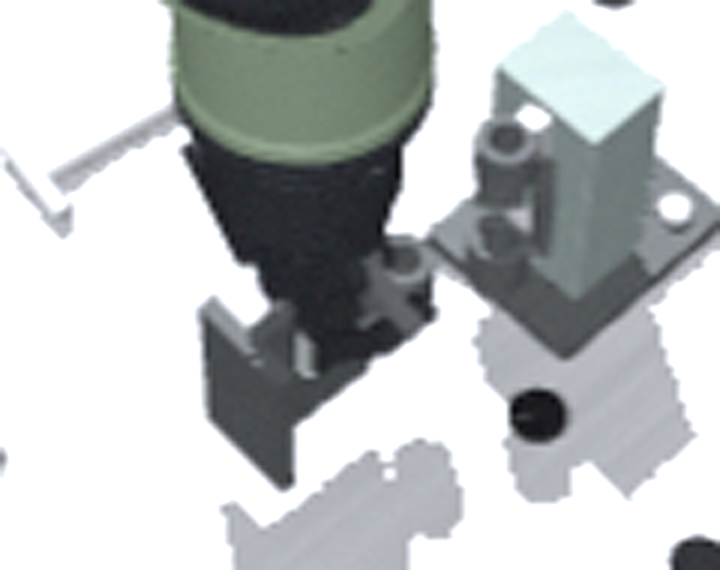

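```bash
cat > f.py <<'E'
from pk import *
o=np.pi
def st():
    s=ctrl.get_state(); F=s["ft_force"]; ex=np.append(e(yj),0); ey=np.array([-ex[1],ex[0],0]); return s,F@ex,F@ey,F[2]
def go(off,lat,v=.03,z=.081):
    ctrl.movel([*tcpJ(off,lat),z],v=v); ctrl.wait(.12); s,a,b,c=st()
    d=s["eef_pos"][:2]-tcpJ(0); ex=e(yj)
    print(f"t{s['time_s']:.2f} cmd {off*1e3:.1f},{lat*1e3:.1f} act {d@ex*1e3:.1f},{(d[1]*ex[0]-d[0]*ex[1])*1e3:.1f} F ax {a:.1f} lat {b:.1f} z {c:.1f} zt {s['eef_pos'][2]:.4f} op {s['opening']:.4f}"); return a,b
E
python3 - <<'E'
from f import *
l=plane("scene",(278.5,225),.098)[0];j=plane("scene",(295.2,205),.13)[0]; print(l,j,l-j)
a0,b0=go(.03,0,.05)
for off in(.02,.014,.011,.008,.005):
    a,b=go(off,0)
    if abs(a-a0)>3 or abs(b-b0)>3: break
for n in("top","scene"):
    p,d=viewer.grab_frame(n); np.savez(n+"3.npz",p=p,d=d)
E
```

```text
[ 0.59421561 -0.0332223   0.098     ] [0.59350852 0.0239265  0.13      ] [ 0.00070709 -0.0571488  -0.032     ]
t15.80 cmd 30.0,0.0 act 30.5,0.0 F ax 0.4 lat 0.0 z -4.1 zt 0.0810 op 0.0071
t16.40 cmd 20.0,0.0 act 20.2,-0.0 F ax 0.5 lat 0.4 z -3.0 zt 0.0810 op 0.0070
t16.87 cmd 14.0,0.0 act 14.1,-0.0 F ax 0.1 lat 0.2 z -3.9 zt 0.0810 op 0.0073
t17.23 cmd 11.0,0.0 act 11.0,-0.0 F ax 0.2 lat 0.6 z -4.4 zt 0.0810 op 0.0074
t17.60 cmd 8.0,0.0 act 8.0,-0.0 F ax 0.0 lat -0.1 z -4.6 zt 0.0810 op 0.0071
t17.97 cmd 5.0,0.0 act 5.0,-0.0 F ax -0.5 lat -0.6 z -4.5 zt 0.0810 op 0.0072
```

```bash
python3 - <<'E'
from f import *
off,lat=.005,0.
for i in range(16):
    off-=.001
    a,b=go(off,lat,.02)
    if abs(b)>2.5: lat+=.0007*np.sign(b)
    if a>8 or off<-.009: break
E
```

```text
t18.43 cmd 4.0,0.0 act 4.0,0.0 F ax 0.0 lat -0.3 z -4.4 zt 0.0810 op 0.0075
t18.80 cmd 3.0,0.0 act 3.0,0.0 F ax -0.0 lat 0.5 z -4.8 zt 0.0810 op 0.0071
t19.17 cmd 2.0,0.0 act 2.0,-0.0 F ax -0.4 lat 0.1 z -5.3 zt 0.0810 op 0.0070
t19.53 cmd 1.0,0.0 act 0.9,0.0 F ax -0.4 lat 0.0 z -5.0 zt 0.0810 op 0.0074
t19.90 cmd 0.0,0.0 act 0.9,-0.0 F ax 5.7 lat -1.0 z -3.5 zt 0.0810 op 0.0073
t20.27 cmd -1.0,0.0 act 0.8,-0.0 F ax 10.2 lat -0.4 z -1.8 zt 0.0810 op 0.0072
```

```bash
python3 - <<'E'
from f import *
for l in(.0015,-.0015,0): go(-.001,l,.02)
for n in("top","scene"):
    p,d=viewer.grab_frame(n); np.savez(n+"3.npz",p=p,d=d)
from meas import *
z=np.load("scene3.npz"); C=cloud("scene",z["d"]); C[z["d"]==0]=9
L0=J+np.array([-.0024,-.0052]); 
P=C[roi("s",C,L0+.086*e(yj),.03,.05,.135)]; print("cross top z",np.percentile(P[:,2],[50,95,99]).round(4))
u,v=proj("scene",[*(J+.02*e(yj)),.08])[0].astype(int); b=z["p"][v-45:v+40,u-55:u+55,::-1]
a=cv2.resize(b,None,fx=6,fy=6,interpolation=cv2.INTER_CUBIC)
cv2.imwrite("pics/seat.png",np.clip(a*2.,0,255).astype(np.uint8)); print(u,v)
E
```

```text
t20.63 cmd -1.0,1.5 act 0.9,0.5 F ax 10.1 lat -6.4 z 1.4 zt 0.0807 op 0.0073
t21.05 cmd -1.0,-1.5 act 0.8,-0.5 F ax 10.2 lat 6.7 z -5.3 zt 0.0812 op 0.0074
t21.42 cmd -1.0,0.0 act 0.8,-0.0 F ax 9.5 lat -0.5 z -1.6 zt 0.0810 op 0.0074
cross top z [0.1034 0.1275 0.1317]
290 219
```

View pics/seat.png

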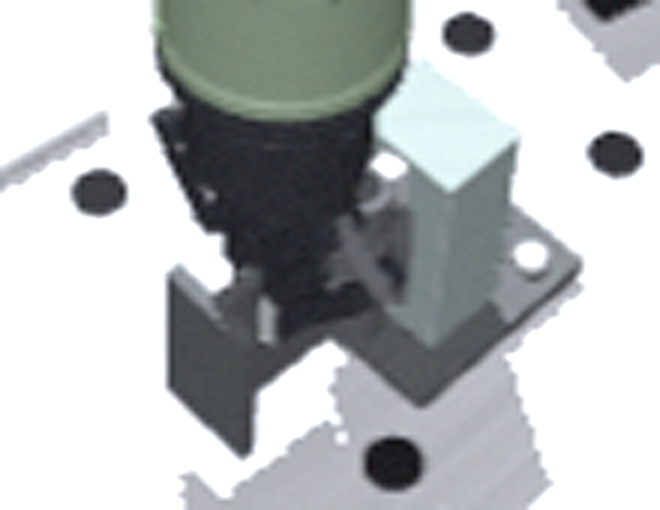

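The knuckle sits in the vee: the cross plate is at crop px (210,360), and the knuckle is under the jamb knuckle near (380,240). Lateral resistance is symmetric both ways. I'll ease the push slightly and hand in.

```bash
python3 - <<'E'
from f import *
go(-.0003,0,.02); ctrl.wait(.5); s,a,b,c=st(); print(a,b,c,s["finger_force"],s["time_s"])
print(ctrl.sign_off())
E
```

```text
t21.88 cmd -0.3,0.0 act 0.8,-0.0 F ax 6.9 lat -0.1 z -3.4 zt 0.0810 op 0.0072
7.594305290767398 0.3480751511628255 -3.5537529349991663 68.80678653717041 22.3833
the job is handed in; nothing more can be done
None
```

I handed the job in at about 22 s: by the camera the knob pointer is within about 0.04 rad of the long mark, and the gripper is holding the leaf seated in the vee, knuckle centred in the gap by arm position and contact forces; no verdict came back.

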